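# Slide a loaded parts tray from the riser up onto the bench scale

## Task

Slide the loaded blue parts tray off the riser and up onto the steel pan of the scale: ease its leading end over the small step, let it bear on the pan while its back end is still on the riser, then slide it on until you feel it bear gently on the orange stop bar, square against it, and leave it there wholly on the pan. Do not lift the tray clear or let it catch on the pan's edge, drop onto the pan or be shoved hard; the jars in it must stay standing and the other things on the bench stay where they are.

Things in the scene. Friction and masses are not known exactly. Their poses are not given: they have to be found in the camera images.
- tray: blue plastic stacking tray, 140 (x) by 200 (y) by 45 mm high, walls and floor 4 mm, flat bottom; origin at the middle of its underside, z up; its +y end leads, towards the scale. With its load 0.48 to 0.77 kg, centre of mass 15 to 30 mm behind the middle (to -y). A 28 mm high divider crosses its middle inside; three rings lie flat in front of it, two jars stand behind it
- front_grip (a point): middle of the moulded grip at the tray's leading end, 8 mm below its top; y 103, z 37 mm in the tray's frame. Grip and wall make a bar 14 mm thick (y), 60 mm wide (x), its top level with the rim at 45 mm; the grip is 16 mm high and stands out 10 mm from the wall. Can be pinched from above; held so, the loaded tray pivots in the fingers and its rear end stays down
- back_grip (a point): middle of the rear (-y) grip bar of the tray, 8 mm below its top; y -103 mm, z 37 mm in the tray's frame
- front_left (a point): on the outer face of the tray's leading end wall (y 100 mm), 15 mm in from the corner at -x, 9 mm above the underside: the place that meets the stop bar
- front_right (a point): the same at +x: the place that meets the stop bar
- tail (a point): middle of the bottom edge of the tray's rear end (y -100 mm, z 0 in the tray's frame)
- riser: bench riser that the tray starts on: wooden board 220 (x) by 270 (y) by 16 mm on yellow legs, fixed; origin at the middle of its top surface. Its +y edge faces the scale.
- scale: bench scale, grey housing with a display console on its -x side, fixed on the bench; origin on the bench under the middle of the pan; its y axis points from the riser to the tray stop
- pan: stainless weighing pan, 200 (x) by 250 (y) by 16 mm with square edges; origin at the middle of its top, axes as the scale's. Its edge at y -125 mm faces the riser across an open gap of 5 to 17 mm; its top is 6 to 11 mm higher than the riser's. It sinks about 1 mm for 8 N of load
- stop: adjustable tray stop at the +y end of the pan: two steel ears with threaded rods that hold an orange bar across the pan in front of them. Origin on the pan's top, midway, in the plane of the ears' front (pan y 119 mm), axes as the pan's. The bar's face that the tray meets lies 10 to 20 mm before that plane (pan y 99 to 109 mm): where it is clamped today is not measured and must be felt; parallel to the pan's x
- stop_ears (a point): midway between the ears at pan height. The bar is 140 mm wide (x), 4 mm thick: at each end a pad 30 mm wide, up to 17 mm above the pan, centred at x -55 and +55 mm; between them an open hand gap of 80 mm where it is only 7 mm high. It is firmly clamped and does not give
- jar_a: clear jar with white cap, diameter 38 mm, 58 mm high, about 0.12 kg, loose in the rear half of the tray; origin under its base
- jar_b: amber jar with black cap, same size, beside the other; origin under its base
- ring0: white plastic ring, 30 mm across, 6 mm thick, lying in the front half of the tray; origin under its middle
- ring1: the same
- ring2: the same
- carton: open white carton, 120 mm square, 85 mm high with one flap up to 125 mm, on the bench beyond the scale; origin under its middle
- glue: white bottle with red cap, diameter 44 mm, 110 mm high, on the far side of the bench; origin under it
- cap: black plastic cap, diameter 28 mm, 22 mm high, on the bench beyond the scale; origin under it
- driver: screwdriver lying on the bench near the robot; origin under its middle
Things that resemble listed ones, but are neither listed nor needed, are in the scene too. Of the things like the jar_a, leave any that is purple; of the rest the smaller one is meant.

How it is judged:
By the outcome, as a careful person would: the job done as asked, in the order asked, and still so for the second after the job is handed in, with the robot touching nothing.
It also fails if it takes over 66 s, if anything falls off the work surface, if the arm or the gripper's body presses on something with over 40 N, if the wrist force passes 120 N, or if a joint passes its speed limit or range.

## Robot

A 6-joint arm with a two-finger parallel gripper is mounted at the origin on the work surface. World frame = base frame: x ahead of the robot, y to its left, z up, the work surface at z = 0. Lengths are in m, angles in rad, forces in N, time in s.
With the tool pointing down it reaches from about 0.325 to 0.85 m from the base axis. Payload 15.5 kg.
Tool frame: the origin (TCP) lies between the finger pads; the fingertips stand 8 mm ahead of it and the grasp point (between the pads) lies 11 mm behind it; z points along the fingers, y is the line along which they close (so a half turn about z gives the same grasp; the last joint's range is limited). The gripper opens to 91 mm and grips with 3 to 60 N. Pads are 32 mm wide; open, the fingers measure 118 mm over their backs; the gripper's body (76 mm by 178 mm) begins 60 mm behind the grasp point.
Start: joints at [-1.373, 0.494, 1.345, -0, 1.302, -0.096], TCP at [0.181, -0.598, 0.222] pointing down, gripper open.
Joint ranges: [-2.91, 2.91], [-0.82, 2.16], [0.22, 2.67], [-1.22, 4.37], [0.12, 2.79], [-3.08, 3.08]. Speed limits (rad/s): [1.89, 1.89, 2.57, 3.01, 3.01, 3.01].

## Interface

Orientations are given as [roll, pitch, yaw] about the fixed x, y, z axes, in that order (R = Rz(yaw) Ry(pitch) Rx(roll)).
In Python, from cell import monitor, read_camera, camera_params, order gives the robot as it stands.
- The arm moves only by the tool play_rows, never from a script. Its argument "series" is a list of rows, each an object with "gripper": the opening, from 0 (shut) to 1 (fully open); "slide": the shift along the tool's x, y, z each as a share of 0.3 m, from -1 to 1, a list of three; "turn": the turn, a rotation vector about the tool's x, y, z each as a share of pi rad, from -1 to 1, a list of three. In form: [{"gripper": gripper, "slide": [tx, ty, tz], "turn": [ax, ay, az]}, ...]. A call has 1 to 5 rows; each row is the pose to reach, as a shift and turn from the pose commanded when the call began, along the tool's axes at that moment, turning the shorter way round; what a row does not reach only later rows make up. A row lasts 1/8 s, in which the tool goes at most 62.5 mm and 10.7 degrees, less where a joint would pass 70% of its speed; a pose out of reach is approached as far as the arm can. A call with a number of a shift or a turn outside -1 to 1 is refused whole. A call with a gripper value outside its range is refused whole. The fingers move at their own pace and stop on an object; "squeeze" is the grip in N (left out, the last holds). Time passes only in rows, so rows that repeat a pose let the fingers close. It gives the time, the measured TCP pose, the force, the opening and the grip force at its end, in the units of the state.
- monitor.state(): the state, without advancing time (a new reading comes with each control period).
- read_camera(name): name is "scene" or "top"; returns the picture (480x640x3 uint8, red, green, blue); there is no depth.
- camera_params(name): a dict with "fx", "fy", "cx", "cy" (pixels), "dist_coeffs" ([k1, k2, p1, p2, k3] as OpenCV has them; the pictures are not rectified), "world_from_camera" (4x4, takes a point from camera to world coordinates). Camera axes: x right, y up, looking along -z (the intrinsics and any distortion apply to the point x, -y, -z); pixel columns grow to the right and rows downward; lengths in m; the calibration is good to about 2 mm. A picture is of the moment at which its call begins. camera_params takes no time and is no camera call.
- order.finish_job(): hands the job in; it is judged then, once.
The state is a dict: "clock": time; "joints": joint angles; "qvel": joint speeds; "effort": joint torques, N m; "tcp_pos": TCP position; "orientation": TCP orientation; "force": force on the tool from outside, world axes, zero at the start; "torque": the same for the moment, N m; "width": finger opening in m; "finger_force": force on a finger pad.
Only numpy, scipy, OpenCV 4.12 (cv2) and the standard library are available. Lean on these libraries where they do the work, as an engineer would, in place of code of your own. Each camera call takes 0.05 s, during which the arm holds its last target. There are 200 camera calls.

## Working session

There is one attempt and no reset: what is moved stays moved. The work goes in short steps, Python scripts to look and compute and a tool call to move; the robot and the scene stay as the last step left them, time stands still between calls to the robot, and variables do not carry over. Pictures are saved under pics/ and viewed, at most 10 in all, crops included, and the job is handed in when it is done.

Besides the shell and the picture viewer there is one more tool, called as name(argument=value, ...) on one line, values as JSON. play_rows: Moves the arm, as the interface text tells. Shift numbers are shares of 0.3 m and turn numbers shares of pi rad, none past 1 either way. Its arguments: {"type":"object","properties":{"series":{"type":"array"},"squeeze":{"type":"number"}},"required":["series"]}

```bash
mkdir -p pics; ls
python3 - <<'E'
from cell import monitor, read_camera, camera_params
import cv2,numpy as np
for n in("scene","top"):
    cv2.imwrite(f"pics/{n}0.png",read_camera(n)[:,:,::-1]); p=camera_params(n); print(n,{k:np.round(v,4).tolist() for k,v in p.items()})
print(monitor.state())
E
```

```text
pics
scene {'fx': 478.8137, 'fy': 478.8137, 'cx': 327.3863, 'cy': 242.3063, 'dist_coeffs': [-0.0683, 0.0, 0.0, 0.0, 0.0], 'world_from_camera': [[0.8706, -0.3751, 0.3184, 0.9068], [0.4917, 0.6398, -0.5907, -0.6558], [0.0179, 0.6708, 0.7414, 0.9547], [0.0, 0.0, 0.0, 1.0]]}
top {'fx': 458.5245, 'fy': 458.5245, 'cx': 312.6796, 'cy': 245.7338, 'dist_coeffs': [-0.018, 0.0, 0.0, 0.0, 0.0], 'world_from_camera': [[-0.0712, 0.9715, -0.2259, 0.2736], [-0.9975, -0.0703, 0.0119, 0.0398], [-0.0043, 0.2262, 0.9741, 1.3201], [0.0, 0.0, 0.0, 1.0]]}
{'clock': 0.1, 'joints': array([-1.37253429e+00,  4.94137343e-01,  1.34608348e+00, -1.94391559e-05,
        1.30253350e+00, -9.55284040e-02]), 'qvel': array([ 0.00072391, -0.00226969, -0.00152252, -0.00030099, -0.00075454,
       -0.00174986]), 'effort': array([ 6.33557174e-04, -8.80244350e+01, -3.82541478e+01,  7.08865304e-02,
        4.83784906e-02, -2.49083587e-05]), 'tcp_pos': array([ 0.18089854, -0.59787698,  0.22138292]), 'orientation': array([-3.14043449e+00, -9.21513034e-05,  2.93795549e-01]), 'force': array([ 0.27750535, -0.59214961,  0.44345458]), 'torque': array([ 0.00932211, -0.00145538, -0.0020686 ]), 'finger_force': 0.0, 'width': 0.09120271244441097}
```

View pics/top0.png

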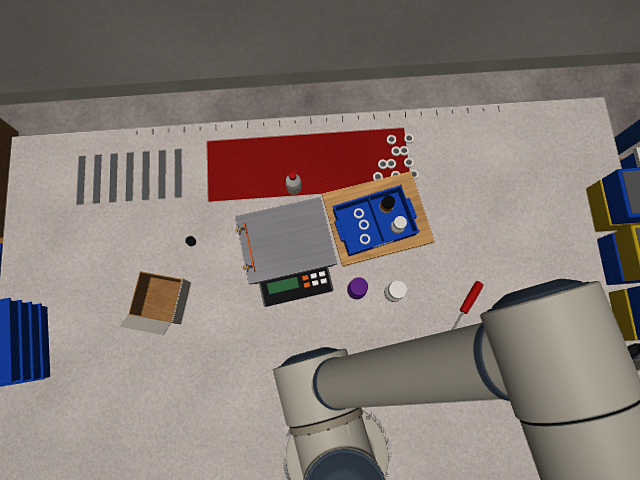

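View pics/scene0.png

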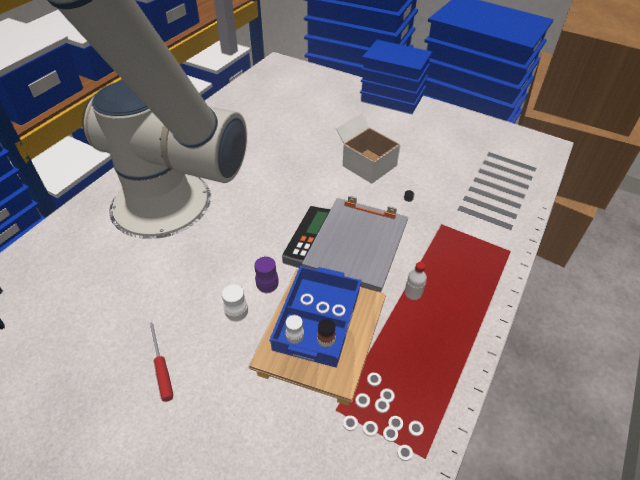

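The top view shows the tray around (375,222), the riser around it, the pan at (287,240) and the orange bar at (247,247). In the scene view the tray is at (317,315) and the pan at (355,245). I'll take enlarged crops to pick corners.

```bash
cat > h.py <<'E'
import cv2,numpy as np
from cell import monitor, read_camera, camera_params
def ray(n,px):
    p=camera_params(n);K=np.array([[p["fx"],0,p["cx"]],[0,p["fy"],p["cy"]],[0,0,1]])
    u=cv2.undistortPoints(np.array(px,float).reshape(-1,1,2),K,np.array(p["dist_coeffs"])).reshape(-1,2)
    T=np.array(p["world_from_camera"]);d=np.c_[u[:,0],-u[:,1],-np.ones(len(u))]@T[:3,:3].T
    return T[:3,3],d/np.linalg.norm(d,axis=1)[:,None]
def plane(n,px,z):
    o,d=ray(n,px);return o+d*((z-o[2])/d[:,2])[:,None]
def tri(pt,ps):
    o1,d1=ray("top",pt);o2,d2=ray("scene",ps);out=[]
    for a,b in zip(d1,d2):
        s=np.linalg.lstsq(np.c_[a,-b],o2-o1,rcond=None)[0];A=o1+a*s[0];B=o2+b*s[1]
        out.append([*((A+B)/2),np.linalg.norm(A-B)])
    return np.array(out)
def crop(n,x,y,w,h,s,f):
    im=read_camera(n)[y:y+h,x:x+w,::-1];im=cv2.resize(im,None,fx=s,fy=s,interpolation=cv2.INTER_CUBIC)
    for k in range(0,w,20): cv2.putText(im,str(x+k),(k*s,10),0,.35,(0,255,255),1);cv2.line(im,(k*s,12),(k*s,20),(0,255,255),1)
    for k in range(0,h,20): cv2.putText(im,str(y+k),(0,k*s+4),0,.35,(0,255,255),1)
    cv2.imwrite(f"pics/{f}.png",im)
E
python3 - <<'E'
from h import *
crop("top",230,160,210,150,4*1 if 0 else 3,"ctop") if 0 else crop("top",235,170,200,140,4,"ctop")
crop("scene",245,185,170,195,3,"cscene")
E
```

```text
(no output)
```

View pics/ctop.png

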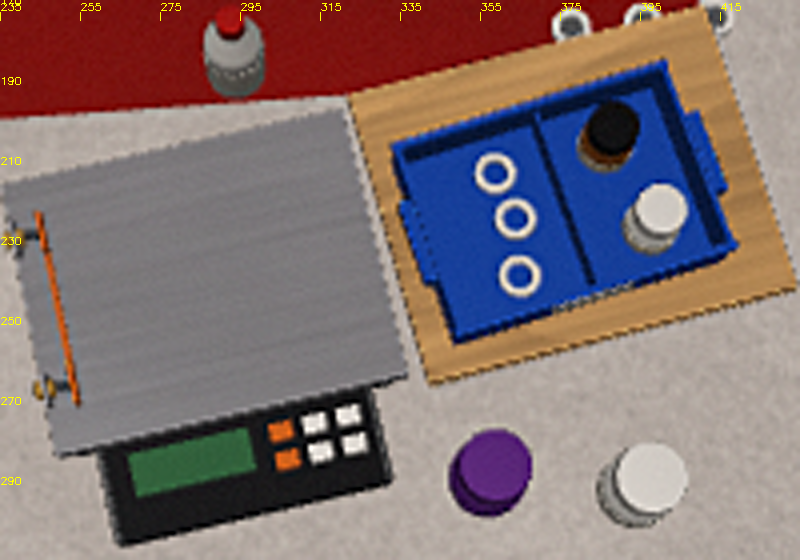

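View pics/cscene.png

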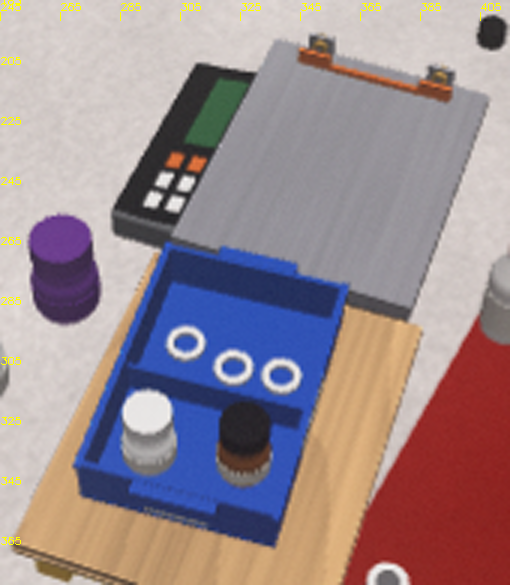

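Corner picks (full-image px). Top: pan (321,196),(337,264),(249,284),(235.5,216); riser (322,194),(342,266),(434,242),(410,172). Scene: pan near-right (382.7,286), far (337.5,198),(407.5,217).

Run:
```python
from h import *
np.set_printoptions(precision=4,suppress=True)
t=lambda L:[(235+(x+.5)/4-.5,170+(y+.5)/4-.5) for x,y in L]
s=lambda L:[(245+(x+.5)/3-.5,185+(y+.5)/3-.5) for x,y in L]
print("pan ++(riser,+x),(riser,-x),(stop,-x),(stop,+x)");P=tri(t([(345,103),(408,376),(57,455),(3,185)]),s([(413,303),(172,235),(278,40),(488,97)]));print(P)
print("riser (+y+x),(-y-x)");print(tri(t([(348,95),(797,288)]),s([(421,327),(13,548)])))
print("tray rim front-x? front+x rear-x");print(tri(t([(393,147),(737,243)]),s([(348,287),(77,465)])))
print("jar caps a,b",tri(t([(661,208),(612,128)]),s([(148,411),(244,421)])))
print("bar pads ends (+x),(-x)",tri(t([(39,212),(78,403)]),s([(450,90),(301,51)])))
for z in(.05,.055,.06,.065):
  R=plane("top",t([(348,95),(430,383),(797,288),(700,10)]),z)
  print(z,[np.linalg.norm(R[i]-R[(i+1)%4]).round(4) for i in range(4)])
  R=plane("top",t([(345,103),(408,376),(57,455),(3,185)]),z)
  print('pan',z,[np.linalg.norm(R[i]-R[(i+1)%4]).round(4) for i in range(4)])
```

```text
pan ++(riser,+x),(riser,-x),(stop,-x),(stop,+x)
[[ 0.7059 -0.0099  0.0788  0.0024]
 [ 0.5075 -0.0387  0.0692  0.0017]
 [ 0.4699  0.2068  0.0683  0.0016]
 [ 0.6653  0.2368  0.0687  0.0037]]
riser (+y+x),(-y-x)
[[ 0.7175 -0.0137  0.0606  0.0041]
 [ 0.553  -0.3208  0.0549  0.0033]]
tray rim front-x? front+x rear-x
[[ 0.6629 -0.0395  0.1039  0.0018]
 [ 0.5755 -0.2688  0.1083  0.0034]]
jar caps a,b [[ 0.5997 -0.2166  0.1236  0.0035]
 [ 0.6594 -0.1898  0.1218  0.0033]]
bar pads ends (+x),(-x) [[0.6382 0.2096 0.0868 0.0033]
 [0.5022 0.1889 0.0843 0.0014]]
0.05 [np.float64(0.2213), np.float64(0.2713), np.float64(0.2194), np.float64(0.2686)]
pan 0.05 [np.float64(0.2073), np.float64(0.252), np.float64(0.2018), np.float64(0.2551)]
0.055 [np.float64(0.2204), np.float64(0.2702), np.float64(0.2185), np.float64(0.2675)]
pan 0.055 [np.float64(0.2065), np.float64(0.251), np.float64(0.201), np.float64(0.2541)]
0.06 [np.float64(0.2195), np.float64(0.2692), np.float64(0.2177), np.float64(0.2664)]
pan 0.06 [np.float64(0.2057), np.float64(0.25), np.float64(0.2002), np.float64(0.2531)]
0.065 [np.float64(0.2187), np.float64(0.2681), np.float64(0.2168), np.float64(0.2654)]
pan 0.065 [np.float64(0.2049), np.float64(0.249), np.float64(0.1994), np.float64(0.2521)]
```

Run:
```python
from h import *
np.set_printoptions(precision=4,suppress=True)
t=lambda L:[(235+(x+.5)/4-.5,170+(y+.5)/4-.5) for x,y in L]
s=lambda L:[(245+(x+.5)/3-.5,185+(y+.5)/3-.5) for x,y in L]
a=lambda p,q:np.degrees(np.arctan2(*(q-p)[[1,0]]))
R=plane("top",t([(348,95),(430,383),(797,288),(700,10)]),.059)[:,:2]
print("riser",R,R.mean(0),a(R[1],R[0]),a(R[2],R[3]),a(R[3],R[0])-90,a(R[2],R[1])-90)
P=plane("top",t([(345,103),(408,376),(57,455),(3,185)]),.068)[:,:2]
print("pan",P.mean(0),a(P[1],P[0]),a(P[2],P[3]),a(P[3],P[0])+90,a(P[2],P[1])+90)
im=read_camera("top");hsv=cv2.cvtColor(im,cv2.COLOR_RGB2HSV)
m=cv2.inRange(hsv,(105,120,40),(130,255,255));m[:,:320]=0;m[:,430:]=0;m[:180]=0;m[262:]=0
c=max(cv2.findContours(m,cv2.RETR_EXTERNAL,cv2.CHAIN_APPROX_NONE)[0],key=cv2.contourArea)
print("tray rect px",cv2.minAreaRect(c),cv2.approxPolyDP(c,2,True).reshape(-1,2).tolist())
T=plane("top",t([(393,147),(665,62),(737,243)]),.105)[:,:2]
print("tray rim",T,a(T[1],T[0])-90,a(T[2],T[1]),np.linalg.norm(T[0]-T[1]),np.linalg.norm(T[2]-T[1]))
print("grip front outer edge pts",plane("top",t([(401,202),(424,284)]),.105),"mean",plane("top",t([(401,202),(424,284)]),.105).mean(0))
S=plane("scene",s([(165,245),(348,287),(77,465)]),.105)[:,:2];print("scene rim",S,a(S[0],S[1]),a(S[2],S[0])-90)
B=plane("top",t([(39,212),(78,403)]),.085)[:,:2];print("bar",B,a(B[1],B[0]))
```

```text
riser [[ 0.7198 -0.0126]
 [ 0.504  -0.0537]
 [ 0.5533 -0.3185]
 [ 0.7667 -0.2751]] [ 0.636 -0.165] 10.780294274696404 11.499231501344955 10.139660272312383 10.546413460760732
pan [0.5892 0.0994] 8.044160036976765 8.883472688679118 9.98566920272549 8.743825208681415
tray rect px ((375.5301818847656, 219.59568786621094), (52.24628829956055, 79.34811401367188), 72.47443389892578) [[401, 185], [333, 206], [337, 219], [335, 223], [349, 255], [372, 248], [379, 243], [413, 235], [418, 231], [413, 219], [416, 216], [409, 198], [406, 199]]
tray rim [[ 0.6633 -0.039 ]
 [ 0.7118 -0.2344]
 [ 0.5776 -0.2685]] 13.938629025534922 14.260237494285649 0.20139175241975965 0.13851006165390572
grip front outer edge pts [[ 0.6233 -0.0412  0.105 ]
 [ 0.5642 -0.0521  0.105 ]] mean [ 0.5938 -0.0467  0.105 ]
scene rim [[ 0.5236 -0.0754]
 [ 0.6626 -0.041 ]
 [ 0.5729 -0.2685]] 13.885322114381426 14.321103370355573
bar [[0.6402 0.2108]
 [0.5027 0.1893]] 8.896634003974878
```

```bash
cat >> h.py <<'E'
from scipy.spatial.transform import Rotation as Ro
def go(pos,yaw,pitch_x=0,s=None):
    """slide/turn numbers from the measured pose to a tool-down pose; pitch_x = turn about tool x"""
    s=s or monitor.state();R0=Ro.from_euler("xyz",s["orientation"]);R1=Ro.from_euler("xyz",[np.pi,0,yaw])*Ro.from_rotvec([pitch_x,0,0])
    sl=R0.inv().apply(np.array(pos)-s["tcp_pos"])/.3; tu=(R0.inv()*R1).as_rotvec()/np.pi
    print("slide",np.round(sl,4).tolist(),"turn",np.round(tu,4).tolist())
E
python3 - <<'E'
from h import *
go([.3,-.44,.22],.28);go([.49,-.19,.22],.26);go([.593,-.055,.17],.246)
E
```

```text
slide [0.5324, -0.3894, 0.0058] turn [-0.0002, -0.0, 0.0044]
slide [1.3799, -1.0036, 0.0061] turn [-0.0002, -0.0, 0.0108]
slide [1.8388, -1.3348, 0.173] turn [-0.0002, -0.0, 0.0152]
```

play_rows(series=[{"gripper": 1,"slide": [0.85,-0.617,0],"turn": [0,0,0]},{"gripper": 1,"slide": [0.85,-0.617,0],"turn": [0,0,0]},{"gripper": 1,"slide": [0.85,-0.617,0],"turn": [0,0,0]},{"gripper": 1,"slide": [0.85,-0.617,0],"turn": [0,0,0.0]},{"gripper": 1,"slide": [0.85,-0.617,0],"turn": [0,0,0.01]}])

```text
clock: 0.88
tcp_pos: [0.3708, -0.3476, 0.222]
orientation: [3.141, -0.0, 0.262]
force: [0.5, -0.1, -0.7]
width: 0.0913
finger_force: 0.0
```

Run:
```python
from h import *
go([.593,-.055,.17],.246)
```

```text
slide [0.9676, -0.7507, 0.1734] turn [0.0001, -0.0001, 0.005]
```

play_rows(series=[{"gripper": 1,"slide": [0.4,-0.31,0],"turn": [0,0,0]},{"gripper": 1,"slide": [0.8,-0.62,0.05],"turn": [0,0,0]},{"gripper": 1,"slide": [0.967,-0.75,0.17],"turn": [0,0,0.005]},{"gripper": 1,"slide": [0.967,-0.75,0.17],"turn": [0,0,0.005]},{"gripper": 1,"slide": [0.967,-0.75,0.17],"turn": [0,0,0.005]}])

```text
clock: 1.5
tcp_pos: [0.5576, -0.1013, 0.182]
orientation: [3.141, -0.0, 0.247]
force: [0.2, -1.1, -0.6]
width: 0.0916
finger_force: 0.0
```

Run:
```python
from h import *
go([.593,-.055,.17],.246)
```

```text
slide [0.152, -0.1209, 0.0398] turn [0.0001, -0.0001, 0.0002]
```

play_rows(series=[{"gripper": 1,"slide": [0.152,-0.121,0.04],"turn": [0,0,0]},{"gripper": 1,"slide": [0.152,-0.121,0.12],"turn": [0,0,0]},{"gripper": 1,"slide": [0.152,-0.121,0.22],"turn": [0,0,0]},{"gripper": 1,"slide": [0.152,-0.121,0.25],"turn": [0,0,0]},{"gripper": 1,"slide": [0.152,-0.121,0.25],"turn": [0,0,0]}])

```text
clock: 2.12
tcp_pos: [0.5918, -0.0569, 0.1072]
orientation: [-3.141, 0.001, 0.246]
force: [0.4, -0.6, -0.1]
width: 0.0911
finger_force: 0.0
```

Run:
```python
from h import *
go([.593,-.055,.086],.246)
crop("scene",245,185,170,195,3,"s2")
```

```text
slide [0.0055, -0.0051, 0.0708] turn [-0.0001, 0.0002, 0.0001]
```

View pics/s2.png

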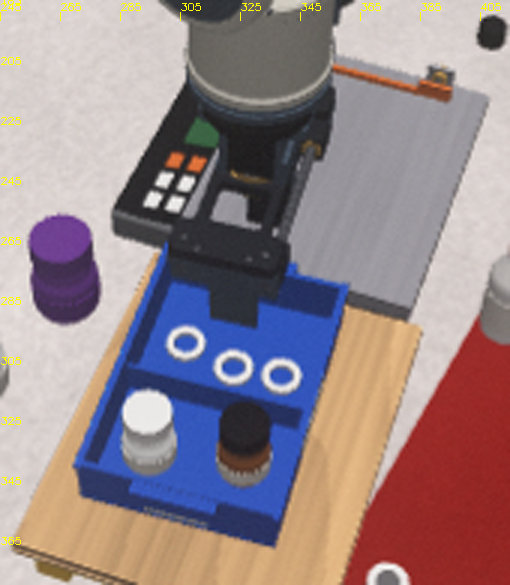

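The picture shows the inner finger inside the tray's front half at about px (323,288), straddling the grip and clear of the rings. Next I go down and pinch.

play_rows(series=[{"gripper": 1,"slide": [0.005,-0.005,0.05],"turn": [0,0,0]},{"gripper": 1,"slide": [0.005,-0.005,0.07],"turn": [0,0,0]},{"gripper": 0.5,"slide": [0.005,-0.005,0.07],"turn": [0,0,0]},{"gripper": 0.3,"slide": [0.005,-0.005,0.07],"turn": [0,0,0]},{"gripper": 0.25,"slide": [0.005,-0.005,0.07],"turn": [0,0,0]}], squeeze=12)

```text
clock: 2.8
tcp_pos: [0.5932, -0.055, 0.0865]
orientation: [3.141, -0.0, 0.247]
force: [-0.4, 0.9, 0.4]
width: 0.064
finger_force: 0.0
```

play_rows(series=[{"gripper": 0.2,"slide": [0,0,0],"turn": [0,0,0]},{"gripper": 0.15,"slide": [0,0,0],"turn": [0,0,0]},{"gripper": 0.1,"slide": [0,0,0],"turn": [0,0,0]},{"gripper": 0.05,"slide": [0,0,0],"turn": [0,0,0]},{"gripper": 0.0,"slide": [0,0,0],"turn": [0,0,0]}], squeeze=12)

```text
clock: 3.42
tcp_pos: [0.5929, -0.0549, 0.0862]
orientation: [-3.141, 0.0, 0.247]
force: [-0.8, 6.9, 1.4]
width: 0.014
finger_force: 3.6
```

play_rows(series=[{"gripper": 0,"slide": [0,0,0],"turn": [0,0,0]},{"gripper": 0,"slide": [0,0,-0.01],"turn": [0,0,0]},{"gripper": 0,"slide": [0,0,-0.02],"turn": [0,0,0]},{"gripper": 0,"slide": [0,0,-0.03],"turn": [0,0,0]},{"gripper": 0,"slide": [0,0,-0.03],"turn": [0,0,0]}], squeeze=12)

```text
clock: 4.05
tcp_pos: [0.5931, -0.0549, 0.0955]
orientation: [3.142, -0.0, 0.247]
force: [0.2, -1.1, -4.9]
width: 0.0145
finger_force: 12.0
```

play_rows(series=[{"gripper": 0,"slide": [0,0,-0.01],"turn": [0,0,0]},{"gripper": 0,"slide": [0,0,-0.02],"turn": [0,0,0]},{"gripper": 0,"slide": [0,0,-0.03],"turn": [0,0,0]},{"gripper": 0,"slide": [0,0,-0.03],"turn": [0,0,0]}])

```text
clock: 4.55
tcp_pos: [0.5931, -0.0549, 0.1045]
orientation: [3.142, -0.0, 0.247]
force: [-0.2, -1.2, -4.7]
width: 0.0147
finger_force: 12.0
```

Run:
```python
from h import *
s=monitor.state();print(s["tcp_pos"],s["force"],s["width"])
y=np.array([-.1538,.988])
for d in(.257,.235,.20,.18): go([*(np.array([.570,.2025])-d*y),s["tcp_pos"][2]],.154+.092*max(0,(d-.2)/.057))
crop("scene",245,185,170,195,3,"s3")
```

```text
[ 0.59309508 -0.05488645  0.1045319 ] [-0.19736623 -1.16609553 -4.68524109] 0.014747432791135277
slide [0.0559, 0.0022, 0.0] turn [0.0, -0.0001, 0.0002]
slide [0.0627, -0.0709, 0.0] turn [0.0, -0.0001, 0.0115]
slide [0.0734, -0.187, 0.0] turn [0.0, -0.0001, 0.0295]
slide [0.0796, -0.2534, 0.0] turn [0.0, -0.0001, 0.0295]
```

View pics/s3.png

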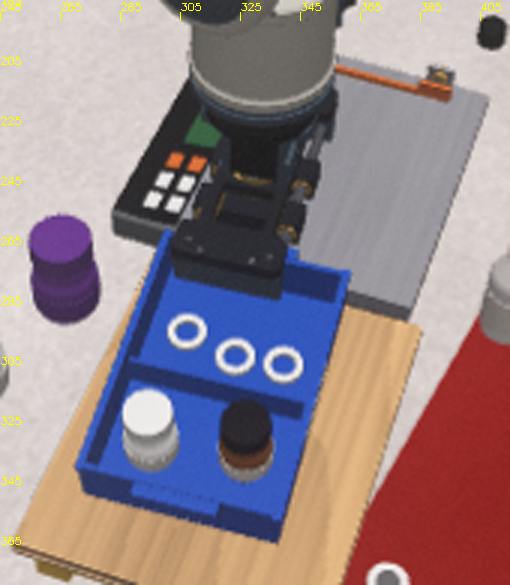

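The front end (rim at px ~360,275) is up and the rear end still rests on the riser; jars are standing. Now I move it over the step while straightening it.

play_rows(series=[{"gripper": 0,"slide": [0.02,-0.02,0],"turn": [0,0,0.003]},{"gripper": 0,"slide": [0.04,-0.05,0],"turn": [0,0,0.008]},{"gripper": 0,"slide": [0.055,-0.08,0],"turn": [0,0,0.014]},{"gripper": 0,"slide": [0.065,-0.11,0],"turn": [0,0,0.019]},{"gripper": 0,"slide": [0.07,-0.14,0],"turn": [0,0,0.024]}])

```text
clock: 5.22
tcp_pos: [0.6031, -0.0083, 0.1042]
orientation: [3.142, -0.0, 0.171]
force: [0.7, -1.9, -5.0]
width: 0.0146
finger_force: 12.0
```

Run:
```python
from h import *
y=np.array([-.1538,.988])
for d in(.20,.18): go([*(np.array([.570,.2025])-d*y),.1043],.154)
```

```text
slide [-0.0003, -0.0447, -0.0004] turn [0.0, -0.0, 0.0053]
slide [0.0008, -0.1113, -0.0004] turn [0.0, -0.0, 0.0053]
```

play_rows(series=[{"gripper": 0,"slide": [0,-0.035,0],"turn": [0,0,0.003]},{"gripper": 0,"slide": [0,-0.065,0],"turn": [0,0,0.005]},{"gripper": 0,"slide": [0.001,-0.1,0],"turn": [0,0,0.005]},{"gripper": 0,"slide": [0.001,-0.1,0.01],"turn": [0,0,0.005]},{"gripper": 0,"slide": [0.001,-0.1,0.015],"turn": [0,0,0.005]}])

```text
clock: 5.85
tcp_pos: [0.5982, 0.0207, 0.0995]
orientation: [-3.141, 0.0, 0.156]
force: [0.7, 3.0, -1.4]
width: 0.0147
finger_force: 12.0
```

play_rows(series=[{"gripper": 0,"slide": [0,0,0.004],"turn": [0,0,0]},{"gripper": 0,"slide": [0,0,0.006],"turn": [0,0,0]},{"gripper": 0,"slide": [0,0,0.006],"turn": [0,0,0]}])

```text
clock: 6.22
tcp_pos: [0.5983, 0.0204, 0.0979]
orientation: [3.142, 0.0, 0.155]
force: [-0.9, 1.8, -2.1]
width: 0.0141
finger_force: 12.0
```

play_rows(series=[{"gripper": 0,"slide": [0,0,0.003],"turn": [0,0,0]},{"gripper": 0,"slide": [0,0,0.005],"turn": [0,0,0]},{"gripper": 0,"slide": [0,0,0.005],"turn": [0,0,0]}])

```text
clock: 6.6
tcp_pos: [0.5984, 0.0206, 0.0966]
orientation: [-3.142, -0.0, 0.156]
force: [-0.6, 3.9, 1.8]
width: 0.0141
finger_force: 12.0
```

play_rows(series=[{"gripper": 0,"slide": [0,0,0.003],"turn": [0,0,0]},{"gripper": 0,"slide": [0,0,0.005],"turn": [0,0,0]},{"gripper": 0,"slide": [0,0,0.005],"turn": [0,0,0]}])

```text
clock: 6.98
tcp_pos: [0.5984, 0.0208, 0.0953]
orientation: [-3.141, -0.0, 0.156]
force: [-2.9, 5.9, 7.8]
width: 0.0144
finger_force: 12.0
```

play_rows(series=[{"gripper": 0,"slide": [0,0,-0.005],"turn": [0,0,0]},{"gripper": 0,"slide": [0,-0.015,-0.007],"turn": [0,0,0]},{"gripper": 0,"slide": [0,-0.035,-0.009],"turn": [0,0,0]},{"gripper": 0,"slide": [0,-0.055,-0.011],"turn": [0,0,0]},{"gripper": 0,"slide": [0,-0.067,-0.012],"turn": [0,0,0]}])

```text
clock: 7.6
tcp_pos: [0.595, 0.0409, 0.0985]
orientation: [-3.142, 0.0, 0.156]
force: [0.1, -3.2, -3.9]
width: 0.0144
finger_force: 12.0
```

play_rows(series=[{"gripper": 0,"slide": [0,-0.015,-0.0015],"turn": [0,0,0]},{"gripper": 0,"slide": [0,-0.03,-0.003],"turn": [0,0,0]},{"gripper": 0,"slide": [0,-0.045,-0.0045],"turn": [0,0,0]},{"gripper": 0,"slide": [0,-0.06,-0.006],"turn": [0,0,0]},{"gripper": 0,"slide": [0,-0.067,-0.0067],"turn": [0,0,0]}])

```text
clock: 8.22
tcp_pos: [0.592, 0.0605, 0.1006]
orientation: [-3.142, 0.0, 0.156]
force: [-0.0, -1.8, -3.8]
width: 0.0145
finger_force: 12.0
```

Run:
```python
from h import *
y=np.array([-.1538,.988]);s=monitor.state();d=np.array([.570,.2025])-s["tcp_pos"][:2];print(s["tcp_pos"],s["orientation"],s["force"],s["torque"],"s",d@y,"lat",d@[.988,.1538])
crop("scene",245,185,170,195,3,"s4")
```

```text
[0.59199703 0.06054538 0.10057662] [-3.14158036e+00  6.77093448e-06  1.55808686e-01] [-0.0487133  -1.81866959 -3.8010907 ] [-0.10414769  0.01910451 -0.02161073] s 0.14363430547445594 lat 9.955211267802244e-05
```

View pics/s4.png

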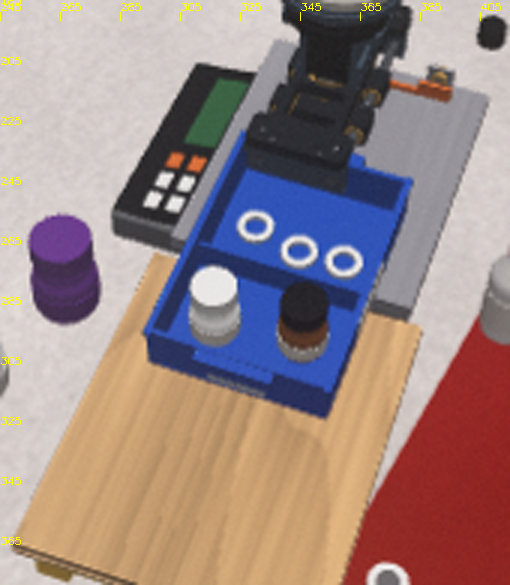

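The tray is across the step, straight on the pan and riser, tail (px ~320,318) on the board, jars standing.

play_rows(series=[{"gripper": 0,"slide": [0,-0.012,0.002],"turn": [0,0,0]},{"gripper": 0,"slide": [0,-0.024,0.002],"turn": [0,0,0]},{"gripper": 0,"slide": [0,-0.034,0.002],"turn": [0,0,0]},{"gripper": 0,"slide": [0,-0.034,0.002],"turn": [0,0,0]}])

```text
clock: 8.78
tcp_pos: [0.5905, 0.0707, 0.1]
orientation: [-3.141, -0.0, 0.156]
force: [0.1, 0.6, 0.4]
width: 0.0142
finger_force: 12.0
```

play_rows(series=[{"gripper": 0,"slide": [0,-0.012,-0.002],"turn": [0,0,0]},{"gripper": 0,"slide": [0,-0.024,-0.0035],"turn": [0,0,0]},{"gripper": 0,"slide": [0,-0.036,-0.005],"turn": [0,0,0]},{"gripper": 0,"slide": [0,-0.047,-0.0065],"turn": [0,0,0]},{"gripper": 0,"slide": [0,-0.047,-0.0065],"turn": [0,0,0]}])

```text
clock: 9.4
tcp_pos: [0.5882, 0.0847, 0.1019]
orientation: [-3.141, 0.0, 0.156]
force: [-0.2, 2.1, -1.8]
width: 0.0145
finger_force: 12.0
```

play_rows(series=[{"gripper": 0,"slide": [0,-0.012,-0.003],"turn": [0,0,0]},{"gripper": 0,"slide": [0,-0.024,-0.005],"turn": [0,0,0]},{"gripper": 0,"slide": [0,-0.036,-0.0075],"turn": [0,0,0]},{"gripper": 0,"slide": [0,-0.047,-0.01],"turn": [0,0,0]},{"gripper": 0,"slide": [0,-0.047,-0.01],"turn": [0,0,0]}])

```text
clock: 10.02
tcp_pos: [0.586, 0.0987, 0.105]
orientation: [-3.141, -0.0, 0.156]
force: [-1.7, 1.4, -2.0]
width: 0.0146
finger_force: 12.0
```

play_rows(series=[{"gripper": 0,"slide": [0,-0.01,-0.002],"turn": [0,0,0]},{"gripper": 0,"slide": [0,-0.02,-0.004],"turn": [0,0,0]},{"gripper": 0,"slide": [0,-0.03,-0.005],"turn": [0,0,0]},{"gripper": 0,"slide": [0,-0.037,-0.005],"turn": [0,0,0]},{"gripper": 0,"slide": [0,-0.037,-0.005],"turn": [0,0,0]}])

```text
clock: 10.65
tcp_pos: [0.5843, 0.1094, 0.1064]
orientation: [-3.141, 0.0, 0.156]
force: [-0.2, 0.8, -2.3]
width: 0.0146
finger_force: 12.0
```

play_rows(series=[{"gripper": 0,"slide": [0,-0.004,0.004],"turn": [0,0,0]},{"gripper": 0,"slide": [0,-0.008,0.008],"turn": [0,0,0]},{"gripper": 0,"slide": [0,-0.012,0.012],"turn": [0,0,0]},{"gripper": 0,"slide": [0,-0.016,0.015],"turn": [0,0,0]},{"gripper": 0,"slide": [0,-0.016,0.015],"turn": [0,0,0]}])

```text
clock: 11.28
tcp_pos: [0.5837, 0.114, 0.1019]
orientation: [-3.142, -0.0, 0.156]
force: [-0.8, -1.8, -2.1]
width: 0.0148
finger_force: 12.0
```

play_rows(series=[{"gripper": 0,"slide": [0,-0.004,0.004],"turn": [0,0,0]},{"gripper": 0,"slide": [0,-0.008,0.008],"turn": [0,0,0]},{"gripper": 0,"slide": [0,-0.012,0.012],"turn": [0,0,0]},{"gripper": 0,"slide": [0,-0.016,0.016],"turn": [0,0,0]},{"gripper": 0,"slide": [0,-0.016,0.018],"turn": [0,0,0]}])

```text
clock: 11.9
tcp_pos: [0.5828, 0.1189, 0.0964]
orientation: [-3.141, 0.0, 0.156]
force: [-0.9, 0.0, 0.6]
width: 0.0139
finger_force: 12.0
```

play_rows(series=[{"gripper": 0,"slide": [0,0,0.003],"turn": [0,0,0]},{"gripper": 0,"slide": [0,0,0.005],"turn": [0,0,0]},{"gripper": 0,"slide": [0,0,0.005],"turn": [0,0,0]}])

```text
clock: 12.28
tcp_pos: [0.5829, 0.1189, 0.0951]
orientation: [-3.141, -0.0, 0.156]
force: [-0.9, 4.5, 0.9]
width: 0.0139
finger_force: 12.0
```

play_rows(series=[{"gripper": 0,"slide": [0,0,0.003],"turn": [0,0,0]},{"gripper": 0,"slide": [0,0,0.004],"turn": [0,0,0]},{"gripper": 0,"slide": [0,0,0.004],"turn": [0,0,0]}])

```text
clock: 12.65
tcp_pos: [0.583, 0.1188, 0.094]
orientation: [-3.141, -0.0, 0.156]
force: [-1.9, 6.0, 4.1]
width: 0.014
finger_force: 12.0
```

Run:
```python
from h import *
s=monitor.state();print(s["tcp_pos"],s["force"],s["torque"])
crop("scene",245,185,170,195,3,"s5")
```

```text
[0.58295815 0.11880771 0.09397718] [-1.86204074  5.99464951  4.13310956] [ 0.79096016  0.35774411 -0.06829687]
```

View pics/s5.png

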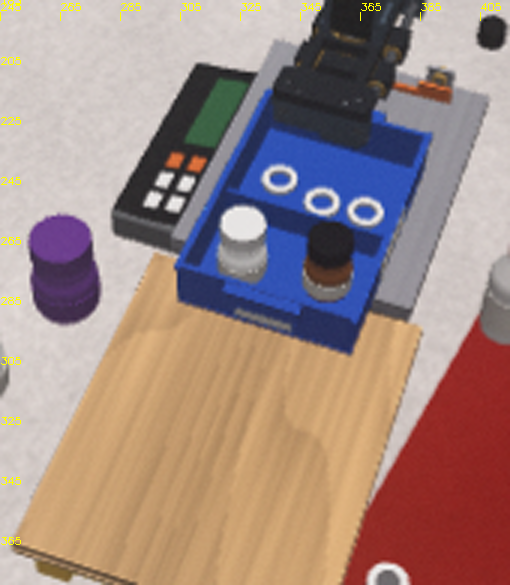

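The tray is now on the pan with its tail overhanging the riser, jars upright. I'll ease the pressure off and slide on.

play_rows(series=[{"gripper": 0,"slide": [0,0,-0.002],"turn": [0,0,0]},{"gripper": 0,"slide": [0,-0.025,-0.002],"turn": [0,0,0]},{"gripper": 0,"slide": [0,-0.05,-0.002],"turn": [0,0,0]},{"gripper": 0,"slide": [0,-0.075,-0.002],"turn": [0,0,0]},{"gripper": 0,"slide": [0,-0.1,-0.002],"turn": [0,0,0]}])

```text
clock: 13.32
tcp_pos: [0.5782, 0.1488, 0.0944]
orientation: [3.141, -0.0, 0.156]
force: [0.5, -4.5, 0.6]
width: 0.014
finger_force: 12.0
```

play_rows(series=[{"gripper": 0,"slide": [0,-0.02,0],"turn": [0,0,0]},{"gripper": 0,"slide": [0,-0.04,0],"turn": [0,0,0]},{"gripper": 0,"slide": [0,-0.06,0],"turn": [0,0,0]},{"gripper": 0,"slide": [0,-0.08,0],"turn": [0,0,0]},{"gripper": 0,"slide": [0,-0.08,0],"turn": [0,0,0]}])

```text
clock: 13.95
tcp_pos: [0.5743, 0.1729, 0.0944]
orientation: [-3.141, 0.0, 0.156]
force: [-1.1, 4.3, 0.5]
width: 0.0138
finger_force: 12.0
```

Run:
```python
from h import *
y=np.array([-.1538,.988]);s=monitor.state();d=np.array([.570,.2025])-s["tcp_pos"][:2];print(s["force"],s["torque"],"s",d@y,"lat",d@[.988,.1538])
```

```text
[-1.0898681   4.29236561  0.52973649] [ 0.56242023  0.06004188 -0.04943526] s 0.02989997432162754 lat 0.00026805737552540714
```

play_rows(series=[{"gripper": 0,"slide": [0,-0.015,0],"turn": [0,0,0]},{"gripper": 0,"slide": [0,-0.03,0],"turn": [0,0,0]},{"gripper": 0,"slide": [0,-0.045,0],"turn": [0,0,0]},{"gripper": 0,"slide": [0,-0.06,0],"turn": [0,0,0]},{"gripper": 0,"slide": [0,-0.06,0],"turn": [0,0,0]}], squeeze=8)

```text
clock: 14.58
tcp_pos: [0.5716, 0.1904, 0.0944]
orientation: [-3.141, -0.0, 0.156]
force: [-0.4, 3.0, 0.5]
width: 0.014
finger_force: 8.0
```

play_rows(series=[{"gripper": 0,"slide": [0,-0.003,0],"turn": [0,0,0]},{"gripper": 0,"slide": [0,-0.006,0],"turn": [0,0,0]},{"gripper": 0,"slide": [0,-0.009,0],"turn": [0,0,0]}])

```text
clock: 14.95
tcp_pos: [0.5713, 0.1923, 0.0944]
orientation: [3.141, 0.0, 0.155]
force: [0.5, -5.0, 0.4]
width: 0.0141
finger_force: 8.0
```

play_rows(series=[{"gripper": 0,"slide": [0,-0.003,0],"turn": [0,0,0]},{"gripper": 0,"slide": [0,-0.006,0],"turn": [0,0,0]},{"gripper": 0,"slide": [0,-0.009,0],"turn": [0,0,0]}])

```text
clock: 15.32
tcp_pos: [0.5709, 0.1951, 0.0944]
orientation: [3.142, 0.0, 0.156]
force: [0.4, -4.2, 0.3]
width: 0.0141
finger_force: 8.0
```

play_rows(series=[{"gripper": 0,"slide": [0,-0.003,0],"turn": [0,0,0]},{"gripper": 0,"slide": [0,-0.006,0],"turn": [0,0,0]}])

```text
clock: 15.58
tcp_pos: [0.5706, 0.1969, 0.0944]
orientation: [3.142, 0.0, 0.156]
force: [0.2, -4.3, 0.1]
width: 0.0139
finger_force: 8.0
```

Run:
```python
from h import *
y=np.array([-.1538,.988]);s=monitor.state();d=np.array([.570,.2025])-s["tcp_pos"][:2];print(s["force"],s["torque"],"s",d@y)
```

```text
[ 0.17115192 -4.25527245  0.13702732] [-0.86714081 -0.08462641  0.00867201] s 0.005592555703875707
```

play_rows(series=[{"gripper": 0,"slide": [0,-0.003,0],"turn": [0,0,0]},{"gripper": 0,"slide": [0,-0.006,0],"turn": [0,0,0]}])

```text
clock: 15.82
tcp_pos: [0.5703, 0.1987, 0.0944]
orientation: [3.142, 0.0, 0.156]
force: [1.5, -4.7, -0.6]
width: 0.0142
finger_force: 8.0
```

play_rows(series=[{"gripper": 0,"slide": [0,-0.003,0],"turn": [0,0,0]},{"gripper": 0,"slide": [0,-0.005,0],"turn": [0,0,0]}])

```text
clock: 16.08
tcp_pos: [0.5701, 0.2002, 0.0944]
orientation: [-3.142, 0.0, 0.156]
force: [0.4, -3.9, 0.7]
width: 0.0142
finger_force: 8.0
```

play_rows(series=[{"gripper": 0,"slide": [0,-0.003,0],"turn": [0,0,0]},{"gripper": 0,"slide": [0,-0.006,0],"turn": [0,0,0]}])

```text
clock: 16.32
tcp_pos: [0.57, 0.2009, 0.0944]
orientation: [3.14, 0.0, 0.156]
force: [2.4, -15.7, 0.7]
width: 0.0145
finger_force: 8.0
```

play_rows(series=[{"gripper": 0,"slide": [0,-0.003,0],"turn": [0,0,0]},{"gripper": 0,"slide": [0,-0.005,0],"turn": [0,0,0]}])

```text
clock: 16.58
tcp_pos: [0.5698, 0.2022, 0.0944]
orientation: [3.14, 0.0, 0.156]
force: [2.5, -16.1, 0.7]
width: 0.0164
finger_force: 8.0
```

Contact was felt. I'll back off about 1 mm, open, and rise.

play_rows(series=[{"gripper": 0,"slide": [0,0.004,0],"turn": [0,0,0]},{"gripper": 0.25,"slide": [0,0.004,0],"turn": [0,0,0]},{"gripper": 0.35,"slide": [0,0.004,0],"turn": [0,0,0]},{"gripper": 0.4,"slide": [0,0.004,0],"turn": [0,0,0]},{"gripper": 0.4,"slide": [0,0.004,0],"turn": [0,0,0]}])

```text
clock: 17.2
tcp_pos: [0.5698, 0.2024, 0.0944]
orientation: [-3.141, -0.0, 0.156]
force: [0.6, 0.9, -0.8]
width: 0.0364
finger_force: 0.0
```

play_rows(series=[{"gripper": 0.4,"slide": [0,0.004,-0.03],"turn": [0,0,0]},{"gripper": 0.4,"slide": [0,0.004,-0.1],"turn": [0,0,0]},{"gripper": 0.4,"slide": [0,0.004,-0.25],"turn": [0,0,0]},{"gripper": 0.4,"slide": [0,0.004,-0.4],"turn": [0,0,0]},{"gripper": 0.4,"slide": [-0.6,0.004,-0.5],"turn": [0,0,0]}])

```text
clock: 17.82
tcp_pos: [0.5132, 0.1922, 0.2284]
orientation: [-3.141, -0.009, 0.155]
force: [-1.0, 0.4, -0.6]
width: 0.0363
finger_force: 0.0
```

Run:
```python
from h import *
crop("scene",275,165,150,140,4,"s6")
```

```text
(no output)
```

View pics/s6.png

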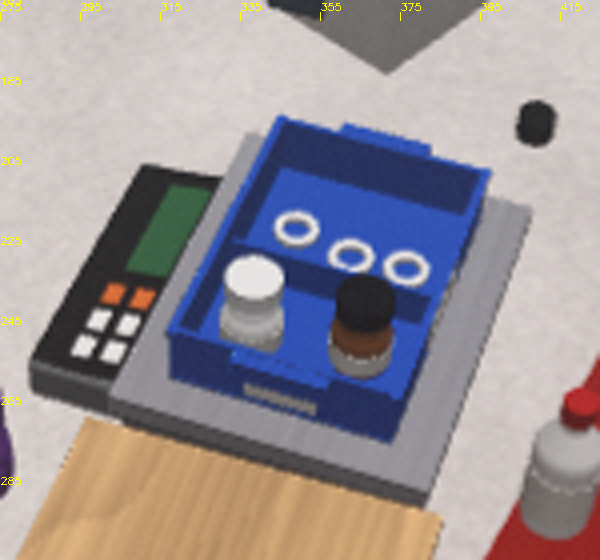

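The tray stands wholly on the pan at the stop, jars and rings in place. To make sure it is square, I'll give a gentle centred push at the rear grip with closed fingers.

Run:
```python
from h import *
go([.608,-.045,.228],.154);go([.608,-.045,.10],.154)
```

```text
slide [0.23, 0.8297, -0.0057] turn [0.0, 0.0009, 0.0006]
slide [0.2312, 0.8297, 0.421] turn [0.0, 0.0009, 0.0006]
```

play_rows(series=[{"gripper": 0,"slide": [0.06,0.2,0],"turn": [0,0.001,0]},{"gripper": 0,"slide": [0.12,0.4,0],"turn": [0,0.001,0]},{"gripper": 0,"slide": [0.18,0.6,0],"turn": [0,0.001,0]},{"gripper": 0,"slide": [0.23,0.83,0],"turn": [0,0.001,0]},{"gripper": 0,"slide": [0.23,0.83,0],"turn": [0,0.001,0]}])

```text
clock: 18.5
tcp_pos: [0.6168, -0.0476, 0.2249]
orientation: [3.141, -0.004, 0.152]
force: [-0.4, 1.0, 0.0]
width: 0.0004
finger_force: 0.0
```

play_rows(series=[{"gripper": 0,"slide": [0,0,0],"turn": [0,0,0]},{"gripper": 0,"slide": [0,0,0.1],"turn": [0,0,0]},{"gripper": 0,"slide": [0,0,0.25],"turn": [0,0,0]},{"gripper": 0,"slide": [0,0,0.42],"turn": [0,0,0]},{"gripper": 0,"slide": [0,0,0.42],"turn": [0,0,0]}])

```text
clock: 19.12
tcp_pos: [0.6135, -0.0418, 0.0962]
orientation: [-3.139, 0.003, 0.157]
force: [0.1, 1.2, 0.1]
width: 0.0005
finger_force: 0.0
```

Run:
```python
from h import *
s=monitor.state();print(s["tcp_pos"],s["force"],s["width"])
c=np.array([.5858,.0987]);y=np.array([-.1538,.988])
for d in(.130,.126,.1235): go([*(c-d*y),.1],.154)
```

```text
[ 0.61345653 -0.04182952  0.09621844] [0.1064448  1.19913179 0.09877513] 0.0004947190224638906
slide [-0.019, -0.0438, -0.0124] turn [-0.0007, 0.001, 0.001]
slide [-0.0189, -0.0572, -0.0124] turn [-0.0007, 0.001, 0.001]
slide [-0.0189, -0.0655, -0.0124] turn [-0.0007, 0.001, 0.001]
```

play_rows(series=[{"gripper": 0,"slide": [-0.019,0,-0.012],"turn": [0,0.001,0]},{"gripper": 0,"slide": [-0.019,-0.015,-0.012],"turn": [0,0.001,0.001]},{"gripper": 0,"slide": [-0.019,-0.03,-0.012],"turn": [0,0.001,0.001]},{"gripper": 0,"slide": [-0.019,-0.044,-0.012],"turn": [0,0.001,0.001]},{"gripper": 0,"slide": [-0.019,-0.044,-0.012],"turn": [0,0.001,0.001]}])

```text
clock: 19.75
tcp_pos: [0.6085, -0.0312, 0.1024]
orientation: [-3.142, -0.006, 0.153]
force: [-0.2, -0.2, 0.3]
width: 0.0003
finger_force: 0.0
```

play_rows(series=[{"gripper": 0,"slide": [0,-0.003,0],"turn": [0,0,0]},{"gripper": 0,"slide": [0,-0.006,0],"turn": [0,0,0]},{"gripper": 0,"slide": [0,-0.009,0],"turn": [0,0,0]},{"gripper": 0,"slide": [0,-0.009,0],"turn": [0,0,0]}])

```text
clock: 20.25
tcp_pos: [0.6081, -0.0289, 0.1022]
orientation: [-3.142, -0.006, 0.152]
force: [0.6, -0.2, 0.3]
width: 0.0004
finger_force: 0.0
```

play_rows(series=[{"gripper": 0,"slide": [0,-0.003,0],"turn": [0,0,0]},{"gripper": 0,"slide": [0,-0.006,0],"turn": [0,0,0]},{"gripper": 0,"slide": [0,-0.009,0],"turn": [0,0,0]},{"gripper": 0,"slide": [0,-0.009,0],"turn": [0,0,0]}])

```text
clock: 20.75
tcp_pos: [0.6077, -0.0262, 0.1023]
orientation: [-3.142, -0.006, 0.153]
force: [0.6, 0.4, 0.1]
width: 0.0002
finger_force: 0.0
```

play_rows(series=[{"gripper": 0,"slide": [0,-0.003,0],"turn": [0,0,0]},{"gripper": 0,"slide": [0,-0.006,0],"turn": [0,0,0]}])

```text
clock: 21.0
tcp_pos: [0.6074, -0.0245, 0.1023]
orientation: [-3.142, -0.006, 0.152]
force: [-0.0, 0.2, 0.8]
width: 0.0006
finger_force: 0.0
```

play_rows(series=[{"gripper": 0,"slide": [0,-0.003,0],"turn": [0,0,0]},{"gripper": 0,"slide": [0,-0.006,0],"turn": [0,0,0]}])

```text
clock: 21.25
tcp_pos: [0.6072, -0.0227, 0.1023]
orientation: [-3.142, -0.006, 0.152]
force: [0.2, -0.2, -0.4]
width: 0.0005
finger_force: 0.0
```

play_rows(series=[{"gripper": 0,"slide": [0,-0.003,0],"turn": [0,0,0]},{"gripper": 0,"slide": [0,-0.006,0],"turn": [0,0,0]}])

```text
clock: 21.5
tcp_pos: [0.6069, -0.0209, 0.1022]
orientation: [-3.142, -0.006, 0.152]
force: [0.3, 0.5, -0.7]
width: 0.0009
finger_force: 0.0
```

play_rows(series=[{"gripper": 0,"slide": [0,-0.003,0],"turn": [0,0,0]},{"gripper": 0,"slide": [0,-0.005,0],"turn": [0,0,0]}])

```text
clock: 21.75
tcp_pos: [0.6068, -0.0199, 0.1023]
orientation: [3.141, -0.006, 0.153]
force: [0.8, -5.8, 0.1]
width: 0.0002
finger_force: 3.4
```

play_rows(series=[{"gripper": 0,"slide": [0,-0.0015,0],"turn": [0,0,0]},{"gripper": 0,"slide": [0,-0.0015,0],"turn": [0,0,0]}])

```text
clock: 22.0
tcp_pos: [0.6069, -0.0198, 0.1023]
orientation: [3.14, -0.007, 0.152]
force: [0.8, -7.7, -0.6]
width: 0.0003
finger_force: 3.8
```

play_rows(series=[{"gripper": 0,"slide": [0,-0.0015,0],"turn": [0,0,0]},{"gripper": 0,"slide": [0,-0.0015,0],"turn": [0,0,0]}])

```text
clock: 22.25
tcp_pos: [0.6069, -0.0197, 0.1024]
orientation: [3.14, -0.007, 0.153]
force: [1.1, -11.4, 0.2]
width: 0.0003
finger_force: 5.4
```

The force rises without any advance, so it bears on the stop. Now I back away and rise.

play_rows(series=[{"gripper": 0,"slide": [0,0.02,0],"turn": [0,0,0]},{"gripper": 0,"slide": [0,0.06,-0.02],"turn": [0,0,0]},{"gripper": 0,"slide": [0,0.08,-0.15],"turn": [0,0,0]},{"gripper": 0,"slide": [0,0.08,-0.35],"turn": [0,0,0]},{"gripper": 0,"slide": [0,0.2,-0.45],"turn": [0,0,0]}])

```text
clock: 22.88
tcp_pos: [0.6156, -0.0776, 0.2411]
orientation: [3.141, -0.01, 0.155]
force: [0.5, -0.8, -0.9]
width: 0.0004
finger_force: 0.0
```

play_rows(series=[{"gripper": 0,"slide": [0,0.2,0],"turn": [0,0,0]},{"gripper": 0,"slide": [0,0.4,0],"turn": [0,0,0]},{"gripper": 0,"slide": [-0.1,0.6,0],"turn": [0,0,0]},{"gripper": 0,"slide": [-0.2,0.8,0],"turn": [0,0,0]},{"gripper": 0,"slide": [-0.2,0.8,0],"turn": [0,0,0]}])

```text
clock: 23.5
tcp_pos: [0.5902, -0.3287, 0.2371]
orientation: [3.141, -0.006, 0.148]
force: [0.4, 0.2, 0.4]
width: 0.0004
finger_force: 0.0
```

Run:
```python
from h import *
crop("top",228,170,160,125,5,"t7")
```

```text
(no output)
```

View pics/t7.png

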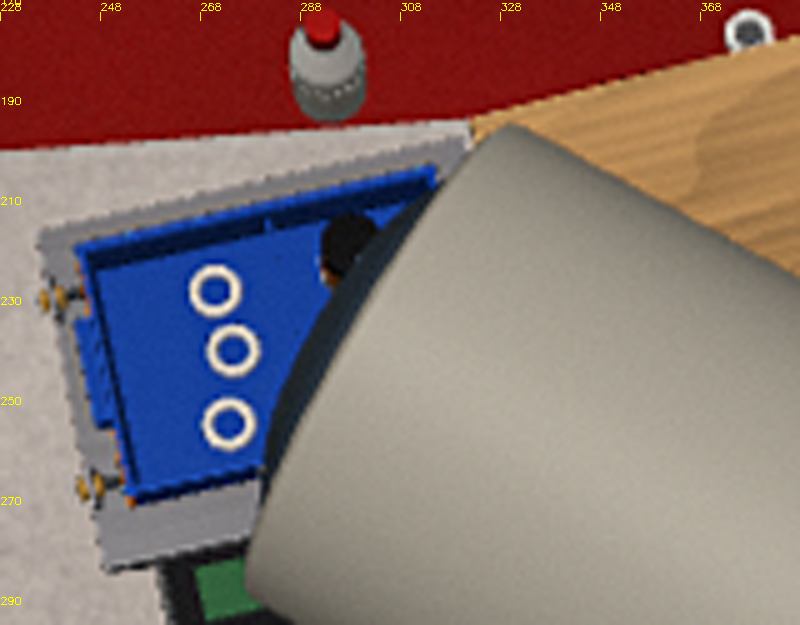

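Thin orange slivers show evenly at both ends of the tray's front wall (px ~243,222 and ~253,268), so it is square against the bar, and the visible jar is standing.

```bash
python3 -c "
from cell import order
print(order.finish_job())"
```

```text
the job is handed in; nothing more can be done
None
```

The job is handed in: the tray is wholly on the pan, bearing square on the stop bar; at first contact the push peaked at about 16 N, and the last picture showed only the amber jar, with the clear one last seen standing before the final rear push (about 11 N).

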